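Hold a sensor barrel pressed in the V-block against its stop pin

TASK

Set up the V-block for bonding the sensor's lens: first stand the tall thick steel pin from the rack upright and fully home in the bore at the end of the V-block and let go of it; then lay the sensor barrel from its nest in the V with its lens end butted up against that pin. Finish while holding the barrel pressed straight down onto both sides of the V with the fingers, about 15 N - the program ends with the robot still pressing, nothing is let go - and leave the other things where they are.

Things in the scene. Friction and masses are not known exactly. Their poses are not given: they have to be found in the camera images.
- fixture: Fixed steel V-block on a base plate 90 x 111 x 16 mm (y = -49 to 62). Origin on the table, x across the V, y along it towards the bore. Two V saddles, each 16 mm long, centred at y = -30 and +54 mm (68 mm gap between them for fingers), 60 mm wide in x; 90 degree V, lowest line 32.5 mm high, upper edges at x = +-21, 54 mm high. Bore block: y = 62 to 98 mm, 60 mm wide, 36 mm high.
- bore (a point): Centre of the mouth of the bore, on the top face of the bore block, at fixture (0, 80, 36) mm. Bore 17.5 mm diameter, 24 mm deep, chamfered 2 mm, blind and vertical. Axes as the fixture's.
- v_seat (a point): Where the barrel's origin lies when the barrel is seated in the V with its lens face against the stop pin: fixture (0, 12, 58) mm, 58 mm above the table. Axes as the fixture's.
- cheek_left: The fixture's V flanks on its -x side (one on each saddle), rigid steel. Origin and axes are the fixture's.
- cheek_right: The fixture's V flanks on its +x side, rigid steel. Origin and axes are the fixture's.
- stop_pin: Loose plain steel pin, 16 mm diameter, 75 mm tall, about 0.11 kg, the tall thick one of the three in the rack, standing upright. Origin at the centre of its underside (foot), z along it, up. Fully in the bore its foot is 12 mm and its top 87 mm above the table.
- rack: Fixed aluminium pin rack, 170 x 50 x 30 mm, origin at the centre of its underside. Three holes 18 mm across and 18 mm deep in a row along x at x = -55, 0, +55 mm; each holds one pin, whose foot is 12 mm above the table. Which pin is in which hole varies.
- slim_pin: Bystander: loose steel pin, 12 mm diameter, 75 mm tall, in the rack. Origin at the centre of its foot.
- short_pin: Bystander: loose steel pin, 16 mm diameter, 42 mm tall, in the rack. Origin at the centre of its foot.
- barrel: Loose sensor barrel: aluminium cylinder 36 mm diameter, 120 mm long, about 0.27 kg, lying level. Origin at the middle of its axis, y along the axis towards the lens end (dark rim and glass face at y = +60 mm). Other end: black plug stub, 20 mm diameter, 15 mm long (to y = -75 mm). In the nest its axis is 40 mm above the table.
- lens_face (a point): Centre of the lens end face of the barrel, 60 mm along y from the barrel's origin.
- nest: Fixed black plastic nest that the barrel starts in, 70 x 130 mm, base 6 mm thick, origin at the centre of its underside, y along the barrel towards its lens end. Two rests 16 mm long, centred at y = +-45 mm, carry the barrel at 22 mm height between ribs that reach 34 mm; 74 mm is free between the rests for fingers.
- screwdriver: Bystander: screwdriver with a red handle, lying beyond the fixture. Origin on its underside.
- gland_nut: Bystander: white plastic ring nut, 40 mm diameter, 12 mm high. Origin at the centre of its underside.
- terminal: Bystander: grey terminal block 30 x 50 x 30 mm. Origin at the centre of its underside.
- jar: Bystander: small clear jar, 56 mm diameter, 70 mm high. Origin at the centre of its underside.
Things that resemble listed ones, but are neither listed nor needed, are in the scene too. Leave any yellow look-alike of the barrel alone.

How it is judged:
On the way, in this order (a step that is already met when the one before it is completed fails the run):
1. the stop pin stands fully home in the bore and has been let go (horizontal distance between stop_pin and bore below 0.003 m and z of stop_pin in the frame of bore below -0.02 m and angle between stop_pin's own z axis and vertical below 0.12 rad and contact force between the fingers and stop_pin below 0.1 N), for 0.2 s.
2. the barrel lies in the V, lens end at the pin, the pin still in its bore (horizontal distance between stop_pin and bore below 0.003 m and z of stop_pin in the frame of bore below -0.02 m and angle between stop_pin's own z axis and vertical below 0.12 rad and x of barrel in the frame of fixture between -0.003 and 0.003 m and z of barrel in the frame of fixture between 0.055 and 0.061 m and angle between the y axis of barrel and the y axis of fixture, either way round below 0.05 rad and y of lens_face in the frame of fixture between 0.067 and 0.078 m), for 0.2 s.
At the end, for the whole second after the job is handed in: Fingers press the barrel over 3 N, 4 to 40 N on each V side; barrel still, axis within 3 mm and 0.05 rad of its seat, lens face from 5 mm short of to 6 mm past the pin's nominal face; pin within 3 mm of the bore centre, at least 20 mm deep, within 0.12 rad of upright (all of step 2 and contact force between barrel and cheek_left between 4 and 40 N and contact force between barrel and cheek_right between 4 and 40 N and contact force between the fingers and barrel above 3 N and linear speed of barrel below 0.01 m/s); the arm keeps its last pose, push and grip.
It fails at once if another pin, the screwdriver, nut, terminal block or jar moved by more than 30 mm (distance of any of slim_pin, short_pin, screwdriver, gland_nut, terminal, jar from where it was at the start of the episode above 0.03 m).
It also fails if it takes over 72 s, if anything falls off the work surface, if the arm or the gripper's body presses on something with over 40 N, if the wrist force passes 120 N, or if a joint passes its speed limit or range.

ROBOT

A 6-joint arm with a two-finger parallel gripper is mounted at the origin on the work surface. World frame = base frame: x ahead of the robot, y to its left, z up, the work surface at z = 0. Lengths are in m, angles in rad, forces in N, time in s.
With the tool pointing down it reaches from about 0.3 to 0.875 m from the base axis. Payload 6.4 kg.
Tool frame: the origin (TCP) lies at the very end of the fingers, on their centre line; the grasp point (between the pads) lies 19 mm behind it; z points along the fingers, y is the line along which they close (so a half turn about z gives the same grasp; the last joint's range is limited). The gripper opens to 85 mm and grips with 20 to 120 N. Pads are 22 mm wide; open, the fingers measure 114 mm over their backs; the gripper's body (76 mm by 85 mm) begins 54 mm behind the grasp point. The pads swing forward as they close: fully open they stand 13 mm farther back than shut.
Start: joints at [1.106, 0.181, 1.607, -0, 1.354, -0.206], TCP at [0.147, 0.556, 0.231] pointing down, gripper open.
Joint ranges: [-2.99, 2.99], [-0.89, 2.07], [0.3, 2.58], [-1.14, 4.28], [0, 2.63], [-3.12, 3.12]. Speed limits (rad/s): [2.57, 2.57, 3.01, 3.14, 3.14, 3.14].

INTERFACE

Orientations are given as a unit quaternion [w, x, y, z].
In Python, from bench import ctrl gives the robot as it stands.
- The arm moves only by the tool jog_arm, never from a script. Its argument "series" is a list that holds one entry, the list of rows, each a list of 7 numbers: the shift along the tool's x, y, z in mm, then the turn, a rotation vector about the tool's x, y, z in rad, then the finger opening in mm, from 0 to 85.4. In form: [[[tx, ty, tz, rx, ry, rz, gripper], ...]]. A call has exactly 10 rows; each row shifts and turns the commanded pose from where the row before left it, along the tool's axes as they then stand; what a row does not reach is not made up. A row lasts 1/10 s, in which the tool goes at most 50 mm and 8.59 degrees, less where a joint would pass 70% of its speed; a pose out of reach is approached as far as the arm can. A call with a gripper value outside its range is refused whole. The fingers move at their own pace and stop on an object; the grip force is fixed at half the most. Time passes only in rows, so rows that do not move let the fingers close, or fill a call up. It gives the time, the measured TCP pose, the force, the opening and the grip force at its end, in the units of the state.
- ctrl.get_obs(): the state, without advancing time (a new reading comes with each control period).
- ctrl.camera(name): name is "scene" or "top" or "wrist"; returns a dict with "frame" (400x640x3 uint8, blue, green, red), "z_map" (400x640 float32, m along the optical axis (not along the pixel's ray), 0 where there is no reading), "fx", "fy", "cx", "cy" (pixels), "k1" (the pictures are not rectified: a ray, as slopes to the right and down, at radius r is drawn at 1 + k1 r^2 times it, then the intrinsics apply), "xyz" and "rotation" of the camera in the world. Camera axes: x right, y down, z forward; pixel columns grow to the right and rows downward; lengths in m; the calibration is good to about 2 mm. A picture is of the moment at which its call begins.
- ctrl.hand_in(): hands the job in; it is judged then, once.
The state is a dict: "time_s": time; "q": joint angles; "dq": joint speeds; "joint_efforts": joint torques, N m; "eef_pos": TCP position; "eef_rot": TCP orientation; "wrist_force": force on the tool from outside, world axes, zero at the start; "torque": the same for the moment, N m; "opening": opening from 0.0 (shut) to 1.0 (fully open); "grasp_force": force on a finger pad.
Only numpy, scipy, OpenCV 4.12 (cv2) and the standard library are available. Lean on these libraries where they do the work, as an engineer would, in place of code of your own. Each camera call takes 0.05 s, during which the arm holds its last target. There are 200 camera calls.

## Working session

There is one attempt and no reset: what is moved stays moved. The work goes in short steps, Python scripts to look and compute and a tool call to move; the robot and the scene stay as the last step left them, time stands still between calls to the robot, and variables do not carry over. Pictures are saved under pics/ and viewed, at most 10 in all, crops included, and the job is handed in when it is done.

Besides the shell and the picture viewer there is one more tool, called after "Emit:" by a JSON object that holds its "method" and its "body". jog_arm: Moves the arm, as the interface text tells. Its arguments: {"type":"object","properties":{"series":{"type":"array"}},"required":["series"]}

```bash
mkdir -p pics; ls
cat > h.py <<'E'
import numpy as np, cv2, pickle
from bench import ctrl
def snap(name,f):
    c=ctrl.camera(name); pickle.dump(c,open(f'pics/{f}.pkl','wb')); cv2.imwrite(f'pics/{f}.png',c['frame']); return c
def load(f): return pickle.load(open(f'pics/{f}.pkl','rb'))
def cloud(c):
    # world xyz for every pixel
    v,u=np.mgrid[0:400,0:640]; xd=(u-c['cx'])/c['fx']; yd=(v-c['cy'])/c['fy']
    x,y=xd.copy(),yd.copy()
    for _ in range(15):
        s=1+c['k1']*(x*x+y*y); x,y=xd/s,yd/s
    z=c['z_map']; P=np.stack([x*z,y*z,z],-1)
    R=np.array(c['rotation'],float)
    if R.size==4:
        from scipy.spatial.transform import Rotation
        R=Rotation.from_quat(np.roll(R,-1)).as_matrix()
    W=P@R.T+np.array(c['xyz']); W[z==0]=np.nan; return W
E
python3 - <<'E'
from h import *
for n in('top','scene'):
    c=snap(n,n+'0'); print(n,{k:c[k] for k in c if k not in('frame','z_map')})
    W=cloud(c); print(np.nanpercentile(W[...,2],[1,25,50,75,99]))
print(ctrl.get_obs())
E
```

```text
pics
top {'fx': 407.0058732100654, 'fy': 407.0058732100654, 'cx': 321.5572643542688, 'cy': 204.56916781399661, 'k1': -0.08814481854638784, 'xyz': array([ 0.52377538, -0.07553098,  1.27068228]), 'rotation': array([ 0.02281224, -0.70414374,  0.70946016, -0.0180961 ])}
[-7.58609508e-01 -7.38900025e-01 -1.77729869e-04  3.39990778e-03
  2.29813912e-01]
scene {'fx': 465.35931554934376, 'fy': 465.35931554934376, 'cx': 318.4464223663936, 'cy': 205.6690005371536, 'k1': -0.030414821288304215, 'xyz': array([1.32477049, 0.42350348, 0.7077059 ]), 'rotation': array([-0.22216451,  0.40565238,  0.78856258, -0.40528772])}
[-7.53761911e-01 -2.78564543e-03 -4.33226771e-04  4.34768736e-02
  3.85153509e-01]
{'time_s': 0.1, 'q': array([ 1.10570034e+00,  1.81441672e-01,  1.60787164e+00, -2.16484509e-05,
        1.35377042e+00, -2.06307028e-01]), 'dq': array([-0.00032419, -0.00208669, -0.00358759,  0.00147139, -0.0005611 ,
       -0.00122051]), 'joint_efforts': array([ 2.50384801e-04, -4.45873046e+01, -3.52241027e+01, -2.45937590e-04,
        3.96895164e-03, -5.33047313e-06]), 'eef_pos': array([0.14692742, 0.55542711, 0.2305059 ]), 'eef_rot': array([-2.35625729e-04,  1.29031354e-01,  9.91640234e-01, -7.07404940e-04]), 'wrist_force': array([ 0.42982188,  0.2794636 , -0.2462812 ]), 'torque': array([-0.00232723,  0.0707693 ,  0.00753746]), 'grasp_force': 0.0, 'opening': 0.9985290568668281}
```

View pics/top0.png

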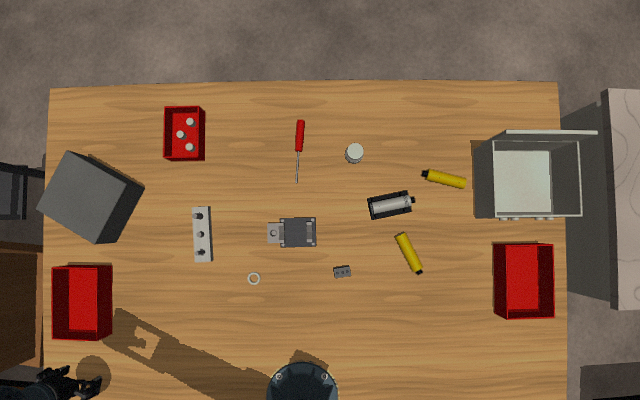

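View pics/scene0.png

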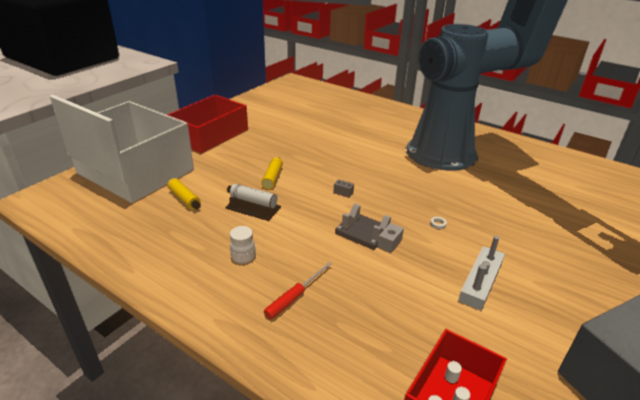

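The top view shows the rack near (203,234), the V-block near (292,233) with its bore block on the left at (273,233), the barrel and nest near (390,205), and the yellow look-alikes at (443,179) and (409,253). Next I'll enlarge these.

Run:
```python
from h import *
c=load('top0');f=c['frame'];W=cloud(c)
a=cv2.resize(f[200:268,188:322],None,fx=5.9,fy=5.9,interpolation=cv2.INTER_CUBIC)
cv2.imwrite('pics/cropA.png',a[:400])
b=cv2.resize(f[180:228,360:424],None,fx=9,fy=9,interpolation=cv2.INTER_CUBIC)
cv2.imwrite('pics/cropB.png',b)
H=np.round(W[...,2]*1000).astype(float)
np.set_printoptions(linewidth=250)
print(H[204:266:2,190:216:1].astype(int))
# rack: pts z 25-35mm
def rect(r0,r1,c0,c1,z0,z1):
    P=W[r0:r1,c0:c1].reshape(-1,3);P=P[(P[:,2]>z0)&(P[:,2]<z1)]
    r=cv2.minAreaRect((P[:,:2]*1000).astype(np.float32));return r,len(P),P[:,2].mean()
print('rack',rect(200,268,186,220,.024,.036))
print('bore block',rect(215,250,262,282,.03,.04))
print('fixture base',rect(210,255,278,325,.01,.02))
print('saddles',rect(210,255,278,325,.035,.06))
print('nest low',rect(180,228,360,420,.003,.04))
P=W[180:228,360:424].reshape(-1,3);P=P[(P[:,2]>.045)]
m=P.mean(0);u,s,v=np.linalg.svd(P[:,:2]-m[:2],full_matrices=0);print('barrel top',m,v[0],np.ptp((P[:,:2]-m[:2])@v[0]),P[:,2].max())
```

```text
[[                   1                    4                    1                    0                    2                   -1                    1                   -1                   -3                    1 -9223372036854775808
                     1                    2                   -1                    2                   -3                    1                    0                    0                    1                    3                    1
                     5                   -4                   -4                   -1]
 [                   2                   -1                    4                    4                    0                    0                    5                    3                    5                    1                    0
                     2                    2                   26                   28                   31                   28                   26                   23                   10                    1                   -2
                     0                   -5                    1                 
[... 16272 characters left out ...]
96435547), 89.59110260009766), 202, np.float64(0.03593145383916948))
fixture base (((514.0092163085938, 7.513469696044922), (108.43122863769531, 89.47547149658203), 89.60242462158203), 749, np.float64(0.016126580119661674))
saddles (((512.61669921875, 14.775367736816406), (57.72079849243164, 102.83322143554688), 1.6297264099121094), 208, np.float64(0.04716097410942672))
nest low (((599.2652587890625, -280.1174621582031), (186.30209350585938, 147.36575317382812), 89.49352264404297), 748, np.float64(0.008748231196324953))
barrel top [ 0.59527551 -0.27752887  0.05480269] [-0.20267408  0.97924625] 0.13658674134211432 0.06425622379626295<stdin>:9: RuntimeWarning: invalid value encountered in cast
```

View pics/cropA.png

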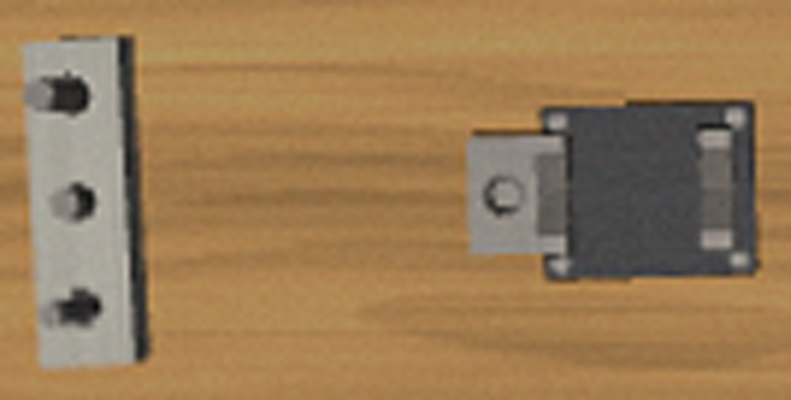

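View pics/cropB.png

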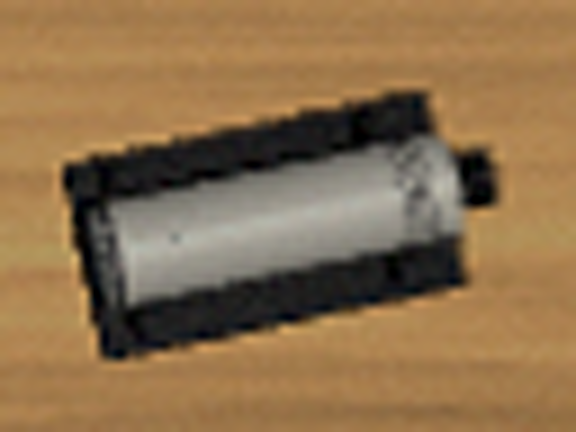

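Crop A shows the three rack pins. The one at the top, crop (45,95), is the wide tall one, so it is the stop pin at about world (0.563, 0.308). The bore is at crop (505,194). Crop B shows the barrel with its plug on the right at (478,178) and its lens on the left, so the lens already points to +y. I'll turn the tool so its y lies along world x, then move over the rack and look with the wrist camera.

Emit:
{"method": "jog_arm", "body": {"series": [[[0,0,0,0,0,0.1312,85],[0,0,0,0,0,0.1312,85],[0,0,0,0,0,0.1312,85],[0,0,0,0,0,0.1312,85],[0,0,0,0,0,0.1312,85],[0,0,0,0,0,0.1312,85],[0,0,0,0,0,0.1312,85],[0,0,0,0,0,0.1312,85],[0,0,0,0,0,0.1312,85],[0,0,0,0,0,0.1312,85]]]}}

```text
time_s: 1.1
eef_pos: [0.147, 0.5555, 0.2307]
eef_rot: [0.0, 0.709, 0.705, -0.001]
wrist_force: [1.0, -0.1, 0.5]
opening: 0.997
grasp_force: 0.0
```

Emit:
{"method": "jog_arm", "body": {"series": [[[-25,40,0,0,0,0,85],[-25,40,0,0,0,0,85],[-25,40,0,0,0,0,85],[-25,40,0,0,0,0,85],[-25,40,0,0,0,0,85],[-25,40,0,0,0,0,85],[-25,40,0,0,0,0,85],[-25,40,0,0,0,0,85],[-25,40,0,0,0,0,85],[-25,40,0,0,0,0,85]]]}}

```text
time_s: 2.1
eef_pos: [0.5483, 0.3045, 0.2308]
eef_rot: [-0.0, 0.707, 0.707, -0.0]
wrist_force: [-0.3, 1.3, 0.3]
opening: 0.998
grasp_force: 0.0
```

Run:
```python
from h import *
c=snap('wrist','w1'); print({k:c[k] for k in c if k not in('frame','z_map')}); o=ctrl.get_obs(); print(o['eef_pos'],o['eef_rot'],o['q'],o['time_s'])
```

```text
{'fx': 316.6823872140991, 'fy': 316.6823872140991, 'cx': 315.4932168057533, 'cy': 201.28087334389804, 'k1': -0.04498687140758759, 'xyz': array([0.54857353, 0.37684921, 0.37334154]), 'rotation': array([1.41986493e-01, 9.89868595e-01, 6.13669545e-06, 2.82513849e-05])}
[0.55424779 0.29971524 0.2307057 ] [2.13352194e-03 7.08801760e-01 7.05404461e-01 2.44441478e-04] [ 0.30950061  0.30071402  1.46254483 -0.0036436   1.37595418  0.31500632] 2.15
```

View pics/w1.png

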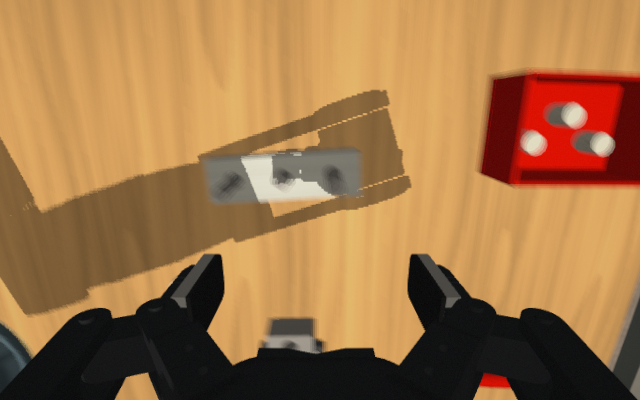

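The wrist view shows the rack at (283,177), with image right as +x and image up as +y. The bore block is at (292,330). I'll measure them from the depth data.

```bash
cat >> h.py <<'E'
def circ(W,cx,cy,z0,z1,r=.02):
    P=W.reshape(-1,3);P=P[(P[:,2]>z0)&(P[:,2]<z1)&(np.hypot(P[:,0]-cx,P[:,1]-cy)<r)]
    if len(P)<5: return None,len(P)
    return [np.round(1000*np.array(x),1) for x in (*cv2.minEnclosingCircle(P[:,:2].astype(np.float32)),P.mean(0))],len(P)
def rectw(W,box,z0,z1):
    P=W.reshape(-1,3);P=P[(P[:,0]>box[0])&(P[:,0]<box[1])&(P[:,1]>box[2])&(P[:,1]<box[3])&(P[:,2]>z0)&(P[:,2]<z1)]
    return cv2.minAreaRect((P[:,:2]*1000).astype(np.float32)),len(P),P[:,2].mean()
E
python3 - <<'E'
from h import *
c=snap('wrist','w2'); W=cloud(c); o=ctrl.get_obs(); print(c['xyz'],o['eef_pos'],o['eef_rot'])
for cx,cy in((.563,.308),(.508,.304),(.453,.301)): print(circ(W,cx,cy,.082,.093),circ(W,cx,cy,.048,.06))
print(rectw(W,(.38,.62,.25,.36),.026,.034))
T=cloud(load('top0'))
for cx,cy in((.563,.308),(.508,.304),(.453,.301)): print(circ(T,cx,cy,.082,.093),circ(T,cx,cy,.048,.06))
print(rectw(T,(.38,.62,.25,.36),.026,.034))
E
```

```text
[0.5542239  0.37243927 0.37306539] [0.55140258 0.30178739 0.23045628] [ 8.92192188e-04  7.09134234e-01  7.05072911e-01 -1.80465123e-04]
([array([563.2, 309.5]), np.float64(8.0), array([563.1, 309.8,  86.8])], 233) ([array([563.1, 311.7]), np.float64(7.4), array([561.9, 315.5,  53.2])], 27)
(None, 0) ([array([508.3, 306.1]), np.float64(8.0), array([508.7, 306.5,  53.6])], 188)
([array([454. , 302.9]), np.float64(6.2), array([454. , 303.1,  86.6])], 137) ([array([454.4, 303.2]), np.float64(5.9), array([456.9, 305.1,  54. ])], 45)
(((508.1900634765625, 305.9442138671875), (170.53741455078125, 50.710819244384766), 3.4234867095947266), 5918, np.float64(0.02982229796215747))
([array([563.1, 307.4]), np.float64(8.0), array([563.1, 307. ,  87.7])], 27) ([array([562.4, 303.1]), np.float64(6.3), array([561.5, 301.7,  54.1])], 6)
(None, 0) ([array([508.2, 304.4]), np.float64(8.1), array([508.3, 303.9,  54.1])], 25)
([array([450.2, 300.9]), np.float64(5.6), array([452. , 300.5,  86.7])], 17) ([array([452.7, 297.2]), np.float64(4.8), array([453.6, 296.5,  54.1])], 5)
(((507.9511413574219, 304.43060302734375), (171.7164306640625, 53.1910514831543), 3.4428493976593018), 709, np.float64(0.030156448011920526))
```

Emit:
{"method": "jog_arm", "body": {"series": [[[2,8,25,0,0,0,40],[2,8,25,0,0,0,40],[0,0,20,0,0,0,40],[0,0,0,0,0,0,40],[0,0,0,0,0,0,40],[0,0,0,0,0,0,40],[0,0,0,0,0,0,40],[0,0,0,0,0,0,40],[0,0,0,0,0,0,40],[0,0,0,0,0,0,40]]]}}

```text
time_s: 3.2
eef_pos: [0.5632, 0.3099, 0.1617]
eef_rot: [0.0, 0.707, 0.707, 0.0]
wrist_force: [0.2, 0.2, 0.5]
opening: 0.471
grasp_force: 0.0
```

Run:
```python
from h import *
c=snap('wrist','w3'); W=cloud(c); o=ctrl.get_obs(); print(c['xyz'],o['eef_pos'],o['eef_rot'],o['opening'])
for cx,cy in((.563,.308),(.508,.304),(.453,.301)): print(circ(W,cx,cy,.082,.093),circ(W,cx,cy,.048,.06))
print(rectw(W,(.38,.62,.25,.36),.026,.034))
```

```text
[0.56327454 0.3822437  0.30421501] [0.56318536 0.30986482 0.16150154] [6.94796322e-05 7.07112981e-01 7.07100570e-01 1.08204688e-04] 0.46530999312743476
([array([563. , 309.4]), np.float64(8.2), array([563.2, 309.9,  86.6])], 387) ([array([563.2, 311.3]), np.float64(7.5), array([563.1, 315.7,  54.2])], 65)
(None, 0) ([array([508.1, 306. ]), np.float64(8.2), array([508.8, 306.6,  53.4])], 307)
([array([453.8, 302.9]), np.float64(6.0), array([454.4, 303.2,  86.2])], 221) ([array([458.2, 300.8]), np.float64(3.4), array([457.1, 305.4,  54. ])], 104)
(((508.2370910644531, 305.8876037597656), (170.27320861816406, 50.66506576538086), 3.5108699798583984), 8421, np.float64(0.029813208142613398))
```

Emit:
{"method": "jog_arm", "body": {"series": [[[0,0,25,0,0,0,40],[0,0,25,0,0,0,40],[0,0,25,0,0,0,40],[0,0,20,0,0,0,40],[0,0,15,0,0,0,40],[0,0,6,0,0,0,40],[0,0,0,0,0,0,40],[0,0,0,0,0,0,40],[0,0,0,0,0,0,10],[0,0,0,0,0,0,10]]]}}

```text
time_s: 4.25
eef_pos: [0.564, 0.3102, 0.0466]
eef_rot: [0.001, 0.707, 0.707, 0.001]
wrist_force: [-0.8, 0.0, 1.3]
opening: 0.176
grasp_force: 58.4
```

Emit:
{"method": "jog_arm", "body": {"series": [[[0,0,0,0,0,0,10],[0,0,0,0,0,0,10],[0,0,0,0,0,0,10],[0,0,0,0,0,0,10],[0,0,0,0,0,0,10],[0,0,0,0,0,0,10],[0,0,-10,0,0,0,10],[0,0,-20,0,0,0,10],[0,0,-30,0,0,0,10],[0,0,-30,0,0,0,10]]]}}

```text
time_s: 5.25
eef_pos: [0.5623, 0.3096, 0.1357]
eef_rot: [-0.0, 0.707, 0.707, -0.001]
wrist_force: [0.8, 0.8, -1.7]
opening: 0.171
grasp_force: 59.1
```

Emit:
{"method": "jog_arm", "body": {"series": [[[-20,-4,0,0,0,0,10],[-40,-8,0,0,0,0,10],[-40,-8,0,0,0,0,10],[-40,-8,0,0,0,0,10],[-40,-8,0,0,0,0,10],[-40,-8,0,0,0,0,10],[-30,-6,0,0,0,0,10],[-20,-2,0,0,0,0,10],[0,0,0,0,0,0,10],[0,0,0,0,0,0,10]]]}}

```text
time_s: 6.25
eef_pos: [0.511, 0.0398, 0.1355]
eef_rot: [-0.0, 0.708, 0.707, 0.0]
wrist_force: [0.2, -0.1, -1.2]
opening: 0.166
grasp_force: 59.1
```

Emit:
{"method": "jog_arm", "body": {"series": [[[0,0,0,0,0,0,10],[0,0,0,0,0,0,10],[0,0,0,0,0,0,10],[0,0,0,0,0,0,10],[0,0,0,0,0,0,10],[0,0,0,0,0,0,10],[0,0,0,0,0,0,10],[0,0,0,0,0,0,10],[0,0,0,0,0,0,10],[0,0,0,0,0,0,10]]]}}

```text
time_s: 7.25
eef_pos: [0.5112, 0.0398, 0.1353]
eef_rot: [0.0, 0.707, 0.707, 0.0]
wrist_force: [-0.2, -0.4, -1.2]
opening: 0.171
grasp_force: 59.1
```

Run:
```python
from h import *
c=snap('wrist','w4'); W=cloud(c); o=ctrl.get_obs(); print(c['xyz'],o['eef_pos'],o['eef_rot'],o['opening'])
print('block',rectw(W,(.46,.56,.064,.12),.033,.039)); print('saddle flats',rectw(W,(.46,.56,-.06,.075),.052,.056))
print('base',rectw(W,(.44,.58,-.06,.062),.013,.019)); print('hole floor',circ(W,.511,.08,0.005,.03,.014))
print(W[0:5,300],W[395,300])
```

```text
[0.5112511  0.11218005 0.2778388 ] [0.51114977 0.03983826 0.13528992] [-3.22264234e-07  7.07131051e-01  7.07082510e-01 -2.45274221e-06] 0.1746214551048946
block (((510.8658752441406, 82.36065673828125), (60.21858596801758, 37.00837707519531), 1.2016173601150513), 3419, np.float64(0.03588200925587216))
saddle flats (((511.2221984863281, 56.93397903442383), (59.846492767333984, 16.329776763916016), 1.7964197397232056), 622, np.float64(0.053513971020538696))
base (((512.4988403320312, 16.33180046081543), (91.85890197753906, 91.29096221923828), 0.021699324250221252), 5149, np.float64(0.015862649801344626))
hole floor ([array([510.8,  82.2]), np.float64(8.9), array([510.8,  80.6,  14. ])], 388)
[[ 4.99413930e-01  1.94632665e-01  1.61291040e-03]
 [ 4.99352083e-01  1.94298086e-01  3.45241432e-04]
 [ 4.99316382e-01  1.93776882e-01 -3.10982171e-04]
 [ 4.99321601e-01  1.92974038e-01 -1.28009585e-05]
 [ 4.99273391e-01  1.92530373e-01 -9.58142264e-04]] [0.5078643  0.05152577 0.22365523]
```

View pics/w4.png

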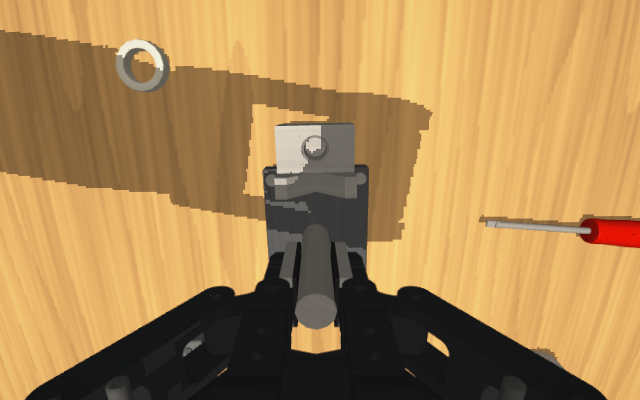

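The wrist view shows the bore at (314,147), and the held pin between the fingers with its top at (316,312). I'll measure the pin as it sits in the hand.

Run:
```python
from h import *
c=load('w4');W=cloud(c)
print(circ(W,.511,.04,.165,.185,.012))
for r in range(225,330,12): print(r,np.round(1000*W[r,316],1))
P=W[225:292,300:332].reshape(-1,3)
P=P[(abs(P[:,0]-.511)<.0085)&(P[:,1]<.06)&(P[:,1]>.03)]
# axis fit by cylinder
from scipy.optimize import least_squares
def f(p): 
    t=P[:,2]-.14; return np.hypot(P[:,0]-p[0]-p[1]*t,P[:,1]-p[2]-p[3]*t)-.008
s=least_squares(f,[.511,0,.04,0],loss='soft_l1',f_scale=.001);print(s.x,s.cost,len(P),P[:,2].min(),P[:,2].max())
```

```text
([array([511. ,  40.1]), np.float64(12.1), array([511.2,  40.9, 174.5])], 2367)
225 [511.7  46.7 103.7]
237 [511.7  46.4 121. ]
249 [511.6  46.5 136.3]
261 [511.6  47.1 150.2]
273 [511.6  46.5 159.8]
285 [511.5  46.2 168.8]
297 [511.5  45.8 176.4]
309 [511.5  40.8 176.6]
321 [511.5  34.7 175.6]
[0.5112984  0.00212792 0.03862336 0.00158305] 0.0001870951086436174 1978 0.1017185812612636 0.17482846563473145
```

Emit:
{"method": "jog_arm", "body": {"series": [[[15,0,0,0,0,0,10],[20,-0.4,0,0,0,0,10],[8.3,0,10,0,0,0,10],[0,0,20,0,0,0,10],[0,0,20,0,0,0,10],[0,0,10,0,0,0,10],[0,0,0,0,0,0,10],[0,0,0,0,0,0,10],[0,0,0,0,0,0,10],[0,0,0,0,0,0,10]]]}}

```text
time_s: 8.3
eef_pos: [0.5116, 0.0831, 0.0763]
eef_rot: [0.001, 0.707, 0.707, 0.001]
wrist_force: [0.6, -0.1, -1.4]
opening: 0.169
grasp_force: 59.1
```

Run:
```python
from h import *
c=snap('wrist','w5');W=cloud(c); o=ctrl.get_obs(); print(o['eef_pos'],o['wrist_force'])
from scipy.optimize import least_squares
x0,y0=.5109,.0822
P=W.reshape(-1,3);P=P[(abs(P[:,0]-x0)<.0085)&(P[:,1]<y0+.012)&(P[:,1]>y0-.001)&(P[:,2]>.045)&(P[:,2]<.11)]
def f(p): 
    t=P[:,2]-.04; return np.hypot(P[:,0]-p[0]-p[1]*t,P[:,1]-p[2]-p[3]*t)-.008
s=least_squares(f,[x0,0,y0,0],loss='soft_l1',f_scale=.001);print('pin',s.x,s.cost,len(P),P[:,2].min())
print('block',rectw(W,(.46,.56,.064,.12),.033,.039),'saddle',rectw(W,(.46,.56,-.06,.075),.052,.056))
cv2.imwrite('pics/w5c.png',cv2.resize(c['frame'][100:340,200:440],None,fx=2.4,fy=2.4))
```

```text
[0.51142801 0.08307801 0.07614552] [-0.32142502  0.06552069 -1.05106315]
pin [ 0.51169799 -0.00053255  0.08177898  0.00371455] 0.00046609928705388406 1953 0.04503727117586623
block (((510.6849060058594, 83.03057861328125), (60.2236328125, 36.26658630371094), 1.4062302112579346), 3664, np.float64(0.03579684254641584)) saddle (((481.461669921875, 63.15224838256836), (2.5373330116271973, 0.6879854202270508), 86.90946960449219), 8, np.float64(0.05336530154510767))
```

View pics/w5c.png

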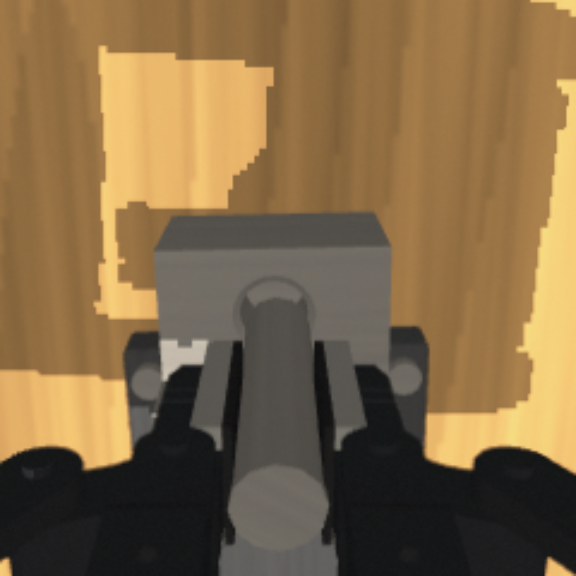

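The pin, crop (275,310), lies just over the bore mouth, crop (275,305). After a small trim I'll lower it slowly.

Emit:
{"method": "jog_arm", "body": {"series": [[[0.5,-0.7,3,0,0,0,10],[0,0,2,0,0,0,10],[0,0,2,0,0,0,10],[0,0,2,0,0,0,10],[0,0,2,0,0,0,10],[0,0,2,0,0,0,10],[0,0,2,0,0,0,10],[0,0,2,0,0,0,10],[0,0,0,0,0,0,10],[0,0,0,0,0,0,10]]]}}

```text
time_s: 9.35
eef_pos: [0.51, 0.0837, 0.0583]
eef_rot: [-0.0, 0.707, 0.707, -0.0]
wrist_force: [-0.4, -0.0, -0.9]
opening: 0.173
grasp_force: 59.1
```

Emit:
{"method": "jog_arm", "body": {"series": [[[0,0,2,0,0,0,10],[0,0,2,0,0,0,10],[0,0,2,0,0,0,10],[0,0,2,0,0,0,10],[0,0,2,0,0,0,10],[0,0,1,0,0,0,10],[0,0,0.5,0,0,0,10],[0,0,0.5,0,0,0,10],[0,0,0,0,0,0,10],[0,0,0,0,0,0,10]]]}}

```text
time_s: 10.35
eef_pos: [0.5101, 0.0837, 0.0466]
eef_rot: [0.0, 0.707, 0.707, -0.0]
wrist_force: [-1.5, -0.5, 3.7]
opening: 0.167
grasp_force: 59.7
```

It has bottomed: the wrist force went from -0.9 to +3.7 N. Now I'll let go and retreat upward.

Emit:
{"method": "jog_arm", "body": {"series": [[[0,0,0,0,0,0,45],[0,0,0,0,0,0,45],[0,0,0,0,0,0,45],[0,0,0,0,0,0,45],[0,0,0,0,0,0,45],[0,0,0,0,0,0,45],[0,0,-10,0,0,0,45],[0,0,-20,0,0,0,45],[0,0,-35,0,0,0,45],[0,0,-35,0,0,0,60]]]}}

```text
time_s: 11.35
eef_pos: [0.5095, 0.0837, 0.1476]
eef_rot: [-0.0, 0.707, 0.707, -0.0]
wrist_force: [0.8, -0.7, 0.2]
opening: 0.683
grasp_force: 0.0
```

Emit:
{"method": "jog_arm", "body": {"series": [[[0,0,-20,0,0,0,85],[-30,5,-10,0,0,0,85],[-40,10,0,0,0,0,85],[-40,10,0,0,0,0,85],[-40,10,0,0,0,0,85],[-40,10,0,0,0,0,85],[-40,10,0,0,0,0,85],[-40,10,0,0,0,0,85],[-40,10,0,0,0,0,85],[-40,10,0,0,0,0,85]]]}}

```text
time_s: 12.35
eef_pos: [0.5953, -0.2681, 0.1772]
eef_rot: [0.0, 0.707, 0.707, 0.0]
wrist_force: [1.1, 1.0, -1.6]
opening: 0.994
grasp_force: 0.0
```

Emit:
{"method": "jog_arm", "body": {"series": [[[-25,5,0,0,0,-0.1,85],[0,0,0,0,0,-0.1,85],[0,0,0,0,0,0,85],[0,0,0,0,0,0,85],[0,0,0,0,0,0,85],[0,0,0,0,0,0,85],[0,0,0,0,0,0,85],[0,0,0,0,0,0,85],[0,0,0,0,0,0,85],[0,0,0,0,0,0,85]]]}}

```text
time_s: 13.35
eef_pos: [0.6001, -0.2913, 0.1763]
eef_rot: [-0.0, 0.633, 0.774, -0.0]
wrist_force: [-0.3, 0.2, 0.3]
opening: 0.995
grasp_force: 0.0
```

Run:
```python
from h import *
t=snap('top','t1');T=cloud(t); print('pin top(top cam)',circ(T,.511,.081,.075,.1,.02),circ(T,.511,.081,.1,.2,.02))
c=snap('wrist','w6');W=cloud(c); o=ctrl.get_obs(); print(o['eef_pos'],o['eef_rot'],c['xyz'])
for Q,n in((W,'w'),(T,'t')):
    P=Q.reshape(-1,3);P=P[(P[:,2]>.046)&(P[:,2]<.064)&(abs(P[:,0]-.595)<.06)&(abs(P[:,1]+.277)<.08)]
    from scipy.optimize import least_squares
    def f(p): return np.hypot((P[:,0]-p[0]-p[1]*(P[:,1]+.277))*np.cos(np.arctan(p[1])),P[:,2]-p[2])-.018
    s=least_squares(f,[.595,-.2,.04],loss='soft_l1',f_scale=.001)
    a=np.array([s.x[1],1])/np.hypot(s.x[1],1); t_=P[:,:2]@a-np.array([s.x[0],-.277])@a
    print(n,s.x,a,len(P),'ends',np.percentile(t_,[0.3,1,99,99.7])*1000,t_.min()*1000,t_.max()*1000)
    print('nest rib',rectw(Q,(.53,.66,-.36,-.19),.030,.036))
cv2.imwrite('pics/w6c.png',c['frame'])
```

```text
pin top(top cam) ([array([510.7,  81.5]), np.float64(7.7), array([510.7,  81.3,  87. ])], 26) (None, 0)
[ 0.6000306  -0.29131473  0.1762642 ] [-2.19956559e-05  6.32999799e-01  7.74151958e-01 -8.50719840e-06] [ 0.58589558 -0.22037868  0.31882415]
w [ 0.59532496 -0.20201627  0.03980056] [-0.1980161   0.98019877] 5578 ends [-69.8050572  -67.57645253  63.42837616  64.18167219] -71.12513275085475 64.3917769446783
nest rib (((595.009033203125, -276.12078857421875), (58.18001937866211, 106.17633819580078), 11.280471801757812), 676, np.float64(0.03378420254845213))
t [ 0.59567196 -0.20564264  0.04039538] [-0.20142766  0.97950339] 175 ends [-34.81556405 -33.35522294  62.33208584  62.61542818] -36.21896012074466 62.78677840409364
nest rib (((576.8602905273438, -267.1402893066406), (108.94534301757812, 49.866764068603516), 70.41465759277344), 25, np.float64(0.03381515314737278))
```

View pics/w6c.png

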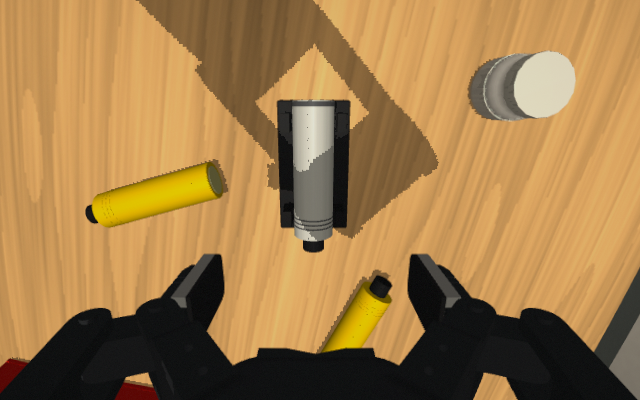

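The wrist view shows the barrel in its nest, lens at (314,103) and plug at (313,245). The yellow look-alikes are clear of the fingers. The stop pin is home, with its top at 87 mm. I'll descend on the barrel.

Emit:
{"method": "jog_arm", "body": {"series": [[[9,-1.7,20,0,0,0,70],[9.8,0,30,0,0,0,70],[0,0,30,0,0,0,70],[0,0,30,0,0,0,70],[0,0,20,0,0,0,70],[0,0,15,0,0,0,70],[0,0,10,0,0,0,70],[0,0,0,0,0,0,70],[0,0,0,0,0,0,70],[0,0,0,0,0,0,70]]]}}

```text
time_s: 14.45
eef_pos: [0.5956, -0.2739, 0.0228]
eef_rot: [0.001, 0.633, 0.774, 0.0]
wrist_force: [0.7, -0.0, 0.2]
opening: 0.823
grasp_force: 0.0
```

Emit:
{"method": "jog_arm", "body": {"series": [[[0,0,0,0,0,0,25],[0,0,0,0,0,0,25],[0,0,0,0,0,0,25],[0,0,0,0,0,0,25],[0,0,0,0,0,0,25],[0,0,0,0,0,0,25],[0,0,0,0,0,0,25],[0,0,0,0,0,0,25],[0,0,0,0,0,0,25],[0,0,0,0,0,0,25]]]}}

```text
time_s: 15.45
eef_pos: [0.5953, -0.2735, 0.0223]
eef_rot: [0.001, 0.633, 0.774, 0.0]
wrist_force: [-0.2, 0.8, 4.7]
opening: 0.402
grasp_force: 59.9
```

Emit:
{"method": "jog_arm", "body": {"series": [[[0,0,-10,0,0,0,25],[0,0,-20,0,0,0,25],[0,0,-35,0,0,0.089,25],[0,0,-35,0,0,0.089,25],[20,-7,0,0,0,0,25],[35,-10,0,0,0,0,25],[40,-10,0,0,0,0,25],[40,-10,0,0,0,0,25],[40,-10,0,0,0,0,25],[40,-10,0,0,0,0,25]]]}}

```text
time_s: 16.45
eef_pos: [0.5317, -0.058, 0.1211]
eef_rot: [-0.0, 0.699, 0.715, -0.0]
wrist_force: [1.0, -0.6, -2.1]
opening: 0.401
grasp_force: 60.3
```

Emit:
{"method": "jog_arm", "body": {"series": [[[30,-10,0,0,0,0,25],[20,-10,0,0,0,0,25],[18,0,0,0,0,0,25],[0,0,0,0,0,0,25],[0,0,0,0,0,0,25],[0,0,0,0,0,0,25],[0,0,0,0,0,0,25],[0,0,0,0,0,0,25],[0,0,0,0,0,0,25],[0,0,0,0,0,0,25]]]}}

```text
time_s: 17.45
eef_pos: [0.5115, 0.0077, 0.1212]
eef_rot: [-0.0, 0.699, 0.715, -0.0]
wrist_force: [-0.7, 0.1, -2.0]
opening: 0.401
grasp_force: 60.3
```

Run:
```python
from h import *
from scipy.optimize import least_squares
c=snap('wrist','w7');W=cloud(c); o=ctrl.get_obs(); print(o['eef_pos'],o['eef_rot'],o['wrist_force'],o['opening'])
e=o['eef_pos']
P=W.reshape(-1,3);P=P[(P[:,2]>e[2]+.022)&(P[:,2]<e[2]+.042)&(abs(P[:,0]-e[0])<.02)&(P[:,1]>e[1]+.02)&(P[:,1]<e[1]+.08)]
def f(p): return np.hypot(P[:,0]-p[0]-p[1]*(P[:,1]-e[1]),P[:,2]-p[2]-p[3]*(P[:,1]-e[1]))-.018
s=least_squares(f,[e[0],0,e[2]+.018,0],loss='soft_l1',f_scale=.001);print('barrel axis x,slope,z,slope',s.x,len(P),'lens y',np.percentile(P[:,1],[98,99,99.7,100]))
print('pin',circ(W,.511,.082,.08,.093)); print('block',rectw(W,(.46,.56,.066,.12),.033,.039))
cv2.imwrite('pics/w7c.png',c['frame'])
T=cloud(snap('top','t2'));P=T.reshape(-1,3);P=P[(P[:,2]>e[2]+.022)&(P[:,2]<e[2]+.042)&(abs(P[:,0]-e[0])<.02)&(P[:,1]>e[1]+.045)&(P[:,1]<e[1]+.08)]
print('top lens',P[:,1].max() if len(P) else None,'pin',circ(T,.511,.082,.08,.093))
```

```text
[0.51145099 0.00779138 0.12125967] [-2.15823460e-05  6.99403648e-01  7.14726897e-01 -1.84513000e-05] [-0.48327303  0.28551456 -2.51616875] 0.4014555731534967
barrel axis x,slope,z,slope [ 0.51165143 -0.02052996  0.13875327  0.00073711] 9786 lens y [0.06841911 0.06862084 0.06879794 0.06902084]
pin ([array([510.1,  82.9]), np.float64(8.0), array([510.1,  83.1,  86.9])], 703)
block (((510.7730407714844, 83.0533447265625), (60.7152214050293, 34.854888916015625), 1.345922827720642), 3830, np.float64(0.03591158609066765))
top lens None pin (None, 0)
```

View pics/w7c.png

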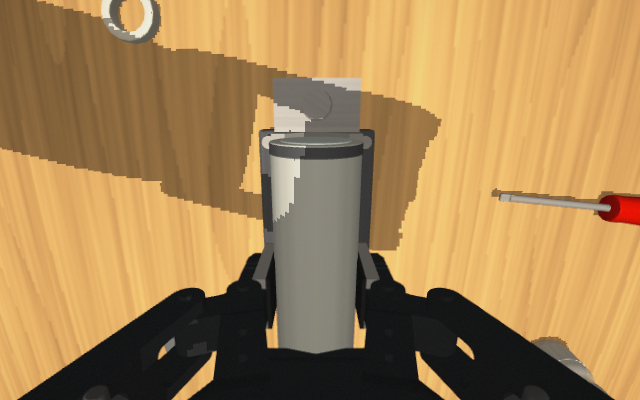

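The view shows the barrel level and aligned, with its lens at (318,145), about 6 mm short of the pin at (318,103). I'll lower it into the V with a small gap.

Emit:
{"method": "jog_arm", "body": {"series": [[[3,0.8,5,0,0,0,25],[0,0,20,0,0,0,25],[0,0,20,0,0,0,25],[0,0,15,0,0,0,25],[0,0,10,0,0,0,25],[0,0,6,0,0,0,25],[0,0,0,0,0,0,25],[0,0,0,0,0,0,25],[0,0,0,0,0,0,25],[0,0,0,0,0,0,25]]]}}

```text
time_s: 18.55
eef_pos: [0.5127, 0.0109, 0.046]
eef_rot: [0.001, 0.699, 0.715, 0.0]
wrist_force: [-0.1, -0.2, -2.3]
opening: 0.4
grasp_force: 60.3
```

Emit:
{"method": "jog_arm", "body": {"series": [[[0,0,1,0,0,0,25],[0,0,1,0,0,0,25],[0,0,1,0,0,0,25],[0,0,0,0,0,0,25],[0.5,0,0,0,0,0,25],[0.5,0,0,0,0,0,25],[0.5,0,0,0,0,0,25],[0.5,0,0,0,0,0,25],[0,0,0,0,0,0,25],[0,0,0,0,0,0,25]]]}}

```text
time_s: 19.55
eef_pos: [0.5121, 0.013, 0.0423]
eef_rot: [0.0, 0.699, 0.715, 0.0]
wrist_force: [-0.8, 0.3, -2.3]
opening: 0.405
grasp_force: 60.3
```

```bash
cat > m.py <<'E'
from h import *
import sys
from scipy.optimize import least_squares
c=snap('wrist',sys.argv[1]);W=cloud(c); o=ctrl.get_obs(); print(o['time_s'],o['eef_pos'],o['wrist_force'],o['torque'])
e=o['eef_pos']
P=W.reshape(-1,3);P=P[(P[:,2]>e[2]+.022)&(P[:,2]<e[2]+.040)&(abs(P[:,0]-e[0])<.02)&(P[:,1]>e[1]+.02)&(P[:,1]<e[1]+.066)]
def f(p): return np.hypot(P[:,0]-p[0]-p[1]*(P[:,1]-e[1]),P[:,2]-p[2]-p[3]*(P[:,1]-e[1]))-.018
s=least_squares(f,[e[0],0,e[2]+.018,0],loss='soft_l1',f_scale=.001);print('barrel axis x,slope,z,slope',s.x,len(P))
P=W.reshape(-1,3);P=P[(P[:,2]>.066)&(P[:,2]<.084)&(abs(P[:,0]-.5105)<.003)]
h=np.histogram(P[:,1],np.arange(.06,.1,.001)); print('gap hist',h[0])
print('barrel lens',np.max(P[P[:,2]<e[2]+.04][:,1]),'pin',circ(W,.511,.082,.084,.093))
E
python3 m.py w8
```

```text
19.6 [0.51213366 0.01302719 0.04231217] [-0.07806048 -0.8018258  -2.9901842 ] [-0.01762557  0.00612286  0.01261315]
barrel axis x,slope,z,slope [ 0.51229546 -0.02043161  0.0597753   0.00227197] 9715
gap hist [50 47 50 51 50 55 49 53 54 48 55 52 52 59  1  0  0  0  0  0  0  0  0  0
  0  0  0  0  0  0  0  0  0  0  0  0  0  0  0  0]
barrel lens 0.07401939412430088 pin ([array([510. ,  82.7]), np.float64(8.1), array([510.1,  82.9,  86.9])], 2201)
```

Emit:
{"method": "jog_arm", "body": {"series": [[[0.3,0,0,0,0,0,25],[0.3,0,0.5,0,0,0,25],[0.2,0,0.5,0,0,0,25],[0,0,0.3,0,0,0,25],[0,0,0.2,0,0,0,25],[0,0,0.2,0,0,0,25],[0,0,0,0,0,0,25],[0,0,0,0,0,0,25],[0,0,0,0,0,0,25],[0,0,0,0,0,0,25]]]}}

```text
time_s: 20.6
eef_pos: [0.5121, 0.0138, 0.0406]
eef_rot: [0.0, 0.699, 0.715, 0.0]
wrist_force: [1.0, 0.2, -3.0]
opening: 0.402
grasp_force: 60.3
```

Emit:
{"method": "jog_arm", "body": {"series": [[[0,0,0.3,0,0,0,25],[0,0,0,0,0,0,25],[0,0,0,0,0,0,25],[0,0,0,0,0,0,25],[0,0,0,0,0,0,25],[0,0,0,0,0,0,25],[0,0,0,0,0,0,25],[0,0,0,0,0,0,25],[0,0,0,0,0,0,25],[0,0,0,0,0,0,25]]]}}

```text
time_s: 21.6
eef_pos: [0.5121, 0.0138, 0.0404]
eef_rot: [0.0, 0.699, 0.715, 0.0]
wrist_force: [-1.2, 0.0, 2.9]
opening: 0.401
grasp_force: 60.6
```

```bash
python3 m.py w9
```

```text
21.65 [0.51216306 0.0137991  0.04039461] [-2.01081869 -0.21496974  2.84518511] [ 0.07636912  0.30773583 -0.00128992]
barrel axis x,slope,z,slope [ 0.51240808 -0.02206268  0.05789284  0.00258492] 9616
gap hist [41 50 44 50 48 55 51 54 49 52 51 54 52 45  2  0  0  0  0  0  0  0  0  0
  0  0  0  0  0  0  0  0  0  0  0  0  0  0  0  0]
barrel lens 0.07432083591193091 pin ([array([510.1,  82.7]), np.float64(8.1), array([510.1,  82.9,  87. ])], 2276)
```

Contact has started, slightly heavier on the +x flank. I'll trim x, close the last gap to the pin, and press.

Emit:
{"method": "jog_arm", "body": {"series": [[[0.2,-0.1,0,0,0,0,25],[0.2,0,0,0,0,0,25],[0,0,0.2,0,0,0,25],[0,0,0,0,0,0,25],[0,0,0,0,0,0,25],[0,0,0,0,0,0,25],[0,0,0,0,0,0,25],[0,0,0,0,0,0,25],[0,0,0,0,0,0,25],[0,0,0,0,0,0,25]]]}}

```text
time_s: 22.65
eef_pos: [0.5121, 0.0139, 0.0403]
eef_rot: [0.0, 0.699, 0.715, -0.0]
wrist_force: [-2.6, -2.4, 5.7]
opening: 0.404
grasp_force: 61.0
```

```bash
python3 m.py w10
```

```text
22.7 [0.51208535 0.01394429 0.04027406] [-2.96234449 -2.1907779   4.77585964] [-0.43622539  0.36632247  0.02717934]
barrel axis x,slope,z,slope [ 0.51230237 -0.02165218  0.05775782  0.00271824] 9610
gap hist [45 52 52 46 55 50 52 51 54 48 53 52 52 38  3  0  0  0  0  0  0  0  0  0
  0  0  0  0  0  0  0  0  0  0  0  0  0  0  0  0]
barrel lens 0.07409312690226895 pin ([array([510.1,  82.8]), np.float64(8.1), array([510.1,  82.9,  86.9])], 2277)
```

Emit:
{"method": "jog_arm", "body": {"series": [[[0,-0.2,0.1,0,0,0,25],[0,0,0.2,0,0,0,25],[0,0,0.2,0,0,0,25],[0,0,0,0,0,0,25],[0,0,0,0,0,0,25],[0,0,0,0,0,0,25],[0,0,0,0,0,0,25],[0,0,0,0,0,0,25],[0,0,0,0,0,0,25],[0,0,0,0,0,0,25]]]}}

```text
time_s: 23.7
eef_pos: [0.5121, 0.0139, 0.0402]
eef_rot: [0.0, 0.699, 0.715, -0.0]
wrist_force: [-3.6, -2.0, 8.5]
opening: 0.404
grasp_force: 61.5
```

```bash
python3 m.py w11
```

```text
23.75 [0.51209348 0.01394652 0.04022179] [-4.35390792 -2.23356759  8.83082169] [-0.37682864  0.58990648 -0.01087852]
barrel axis x,slope,z,slope [ 0.51231818 -0.02184629  0.05774484  0.0024173 ] 9614
gap hist [45 50 52 51 52 53 48 54 55 48 49 53 51 38  1  0  0  0  0  0  0  0  0  0
  0  0  0  0  0  0  0  0  0  0  0  0  0  0  0  0]
barrel lens 0.07403085708083029 pin ([array([510.2,  82.8]), np.float64(8.1), array([510.1,  82.9,  86.9])], 2283)
```

Emit:
{"method": "jog_arm", "body": {"series": [[[0,-0.2,0,0,0,0,25],[0,-0.2,0,0,0,0,25],[0,-0.1,0.2,0,0,0,25],[0,0,0.1,0,0,0,25],[0,0,0,0,0,0,25],[0,0,0,0,0,0,25],[0,0,0,0,0,0,25],[0,0,0,0,0,0,25],[0,0,0,0,0,0,25],[0,0,0,0,0,0,25]]]}}

```text
time_s: 24.75
eef_pos: [0.5121, 0.0139, 0.0402]
eef_rot: [0.001, 0.699, 0.715, 0.0]
wrist_force: [-3.3, -2.1, 9.5]
opening: 0.399
grasp_force: 61.5
```

```bash
python3 m.py w12
```

```text
24.8 [0.51211213 0.01394668 0.0402148 ] [-3.3376039  -0.80095423  9.76815563] [-0.26295217  0.43039415 -0.03537272]
barrel axis x,slope,z,slope [ 0.51226986 -0.02122788  0.05770387  0.0028621 ] 9619
gap hist [53 48 55 49 48 54 49 53 48 48 52 52 51 39  1  0  0  0  0  0  0  0  0  0
  0  0  0  0  0  0  0  0  0  0  0  0  0  0  0  0]
barrel lens 0.07402238194587053 pin ([array([509.9,  82.7]), np.float64(8.1), array([510.1,  82.9,  86.9])], 2279)
```

Emit:
{"method": "jog_arm", "body": {"series": [[[0,-0.4,0.2,0,0,0,25],[0,-0.4,0.2,0,0,0,25],[0,0,0,0,0,0,25],[0,0,0,0,0,0,25],[0,0,0,0,0,0,25],[0,0,0,0,0,0,25],[0,0,0,0,0,0,25],[0,0,0,0,0,0,25],[0,0,0,0,0,0,25],[0,0,0,0,0,0,25]]]}}

```text
time_s: 25.8
eef_pos: [0.5121, 0.0139, 0.0402]
eef_rot: [0.001, 0.699, 0.715, 0.001]
wrist_force: [-2.3, -0.6, 10.4]
opening: 0.405
grasp_force: 61.5
```

```bash
python3 m.py w13
```

```text
25.85 [0.51212144 0.01392327 0.04021472] [-1.78022562 -1.84372823 11.11375011] [-0.14355258  0.26505707 -0.06827958]
barrel axis x,slope,z,slope [ 0.51224078 -0.02135003  0.05770256  0.0029287 ] 9609
gap hist [49 45 54 49 46 51 46 46 49 53 50 55 52 40  2  0  0  0  0  0  0  0  0  0
  0  0  0  0  0  0  0  0  0  0  0  0  0  0  0  0]
barrel lens 0.07404476004310728 pin ([array([510.1,  82.7]), np.float64(8.1), array([510.1,  82.9,  86.9])], 2280)
```

Emit:
{"method": "jog_arm", "body": {"series": [[[0,-0.4,0.3,0,0,0,25],[0,0,0.2,0,0,0,25],[0,0,0,0,0,0,25],[0,0,0,0,0,0,25],[0,0,0,0,0,0,25],[0,0,0,0,0,0,25],[0,0,0,0,0,0,25],[0,0,0,0,0,0,25],[0,0,0,0,0,0,25],[0,0,0,0,0,0,25]]]}}

```text
time_s: 26.85
eef_pos: [0.5121, 0.0139, 0.0402]
eef_rot: [0.002, 0.699, 0.715, 0.001]
wrist_force: [-2.5, -0.5, 12.9]
opening: 0.402
grasp_force: 61.7
```

```bash
python3 m.py w14 && python3 -c "
from bench import ctrl
o=ctrl.get_obs();print(o['wrist_force'])
print(ctrl.hand_in() if 10<o['wrist_force'][2]<18 else 'not yet')"
```

```text
26.9 [0.51207585 0.01390402 0.04015662] [-1.96283222 -1.01158009 12.54616233] [-0.06280269  0.33865531  0.0131486 ]
barrel axis x,slope,z,slope [ 0.51223762 -0.02111439  0.0577042   0.00216749] 9613
gap hist [50 48 47 50 47 45 53 48 52 47 53 54 54 39  1  0  0  0  0  0  0  0  0  0
  0  0  0  0  0  0  0  0  0  0  0  0  0  0  0  0]
barrel lens 0.0740018566548187 pin ([array([510. ,  82.8]), np.float64(8.0), array([510.1,  82.9,  86.9])], 2290)
[-1.96283222 -1.01158009 12.54616233]
the job is handed in; nothing more can be done
None
```

The job is handed in at about 27 s, verdict not shown: the stop pin is home in the bore and let go, and the barrel is held down in the V at about 15 N, its lens end measured within about 1 mm of the pin.

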